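# Wedge the sawing rest into its tapered holder

### The arm

A 6-joint arm with a two-finger parallel gripper is mounted at the origin on a cart in front of the work surface, level with it; the furniture and walls round the work are solid. World frame = base frame: x ahead of the robot, y to its left, z up, the work surface at z = 0. Lengths are in mm, angles in rad, forces in N, time in s.
With the tool pointing down it reaches from about 350 to 775 mm from the base axis. Payload 7.3 kg.
Tool frame: the origin (TCP) lies at the very end of the fingers, on their centre line; the grasp point (between the pads) lies 19 mm behind it; z points along the fingers, y is the line along which they close (so a half turn about z gives the same grasp; the last joint's range is limited). The gripper opens to 92 mm and grips with 3 to 60 N. Pads are 19 mm wide; open, the fingers measure 130 mm over their backs; the gripper's body (75 mm by 190 mm) begins 47 mm behind the grasp point.
Start: joints at [1.026, 0.342, 1.524, -0, 1.275, -0.146], TCP at [203.852, 483.828, 226.741] pointing down, gripper open.
Joint ranges: [-2.53, 2.53], [-0.77, 2.02], [0.04, 2.7], [-1, 4.14], [0.28, 2.66], [-3.11, 3.11]. Speed limits (rad/s): [2.57, 2.57, 3.14, 3.14, 3.14, 3.14].

### API

Orientations are given as a rotation vector (axis times angle).
In Python, from station import bot gives the robot as it stands.
- The arm moves only by the tool steer_hand, called after "Emit:" as a command line: name --argument value ..., lists and objects as JSON in quotes. Schema: {"type":"object","properties":{"ticks":{"type":"array","items":{"type":"object","properties":{"x":{"type":"number"},"y":{"type":"number"},"z":{"type":"number"},"rx":{"type":"number"},"ry":{"type":"number"},"rz":{"type":"number"},"aperture":{"type":"number"}},"additionalProperties":false,"required":["aperture"]},"minItems":1,"maxItems":10},"only":{"type":"string"},"quiet":{"type":"boolean"},"lines":{"type":"string"}},"required":["ticks"],"additionalProperties":false}. ticks is a list of rows, 1 to 10 of them, each an object with the fields x, y, z (the shift in a scale on which 1.0 is 1000 mm), rx, ry, rz (a rotation vector in fractions of the full range, 1 being 90 degrees), aperture (the opening from 0.0 (shut) to 1.0 (fully open)); a field left out counts as zero (the opening has to be given); each row is the pose to reach, as a shift and turn from the pose commanded when the call began, along the tool's axes at that moment; what a row does not reach only later rows make up. A row lasts 1/8 s, in which the tool goes at most 62.5 mm and 0.188 rad, less where a joint would pass 70% of its speed; a pose out of reach is approached as far as the arm can. The fingers move at their own pace and stop on an object; the grip force is fixed at half the most. Time passes only in rows, so rows that do not move let the fingers close. The tool returns the time, the measured TCP pose, the force, the opening and the grip force at its end. only (a regular expression) keeps the lines of the reply that match it, lines (a string "A,B") keeps lines A to B, and quiet returns only ok. A shift or turn number past 1, either way, is cut back to 1. Input that does not fit is refused with a message, and nothing moves.
- bot.state(): the state, without advancing time (a new reading comes with each control period).
- bot.get_image(name): name is "scene" or "top"; returns a dict with "frame" (480x640x3 uint8, red, green, blue), "camera_matrix" (3x3 intrinsics, pixels), "rvec" (rotation vector, rad) and "tvec" (3), from world to camera coordinates, as OpenCV has them. Camera axes: x right, y down, z forward; pixel columns grow to the right and rows downward; lengths in mm; the calibration is good to about 2 mm. A picture is of the moment at which its call begins. There is no depth.
- bot.finish_job(): hands the job in; it is judged then, once.
The state is a dict: "time": time; "q": joint angles; "joint_velocities": joint speeds; "joint_efforts": joint torques, N m; "tcp_pos": TCP position; "tcp_rot": TCP orientation; "contact_force": force on the tool from outside, world axes, zero at the start; "wrist_torque": the same for the moment, N m; "finger_gap": opening from 0.0 (shut) to 1.0 (fully open); "gripper_force": force on a finger pad.
Only numpy, scipy, OpenCV 4.12 (cv2) and the standard library are available. Lean on these libraries where they do the work, as an engineer would, in place of code of your own. Each camera call takes 0.05 s, during which the arm holds its last target. There are 200 camera calls.

### The job

Pick up the small wooden sawing rest whose plate tapers, lay it on the worktop at the wide mouth of the aluminium holder with its narrow end leading, and slide it in between the rails, pushing firmly until it wedges tight. Let go of it there. Leave the other rest, the one with parallel sides, where it lies.

Things in the scene. Friction and masses are not known exactly. Their poses are not given: they have to be found in the camera images.
- holder: U-shaped aluminium casting screwed to the worktop, 107 x 88 x 14 mm (x, y, z); origin mid underside, +x is the way in. Open mouth at x = -53.5 mm; two rails converge to a cross bar at x = 41.5 to 53.5 mm. Bare worktop between them. The gap at worktop level is 57 mm wide at the mouth, narrowing 14 mm per 50 mm; the undercut rails are 8 mm closer together at their tops. Never moves in a run.
- seat (a point): Point on the worktop on the holder's centre line, 18.5 mm before its origin, with the holder's axes. When the tapered rest lies flat with its x along the holder's x and its origin here, its edges just meet both rails (tail 5 mm out of the mouth, nose 20 mm short of the cross bar). Pushing firmly moves it at most a few mm more; friction then keeps it wedged.
- taper_rest: Wooden sawing rest, 0.1 kg: plate 80 mm long (x), 12 mm thick, tapering in plan; underside 36 mm wide at the nose (+x), 58 mm at the tail (-x), top 7 mm narrower (dovetailed edges). Grip its upright fence: 16 mm thick (x = -30 to -14 mm), 44 mm wide (y), z = 12 to 45 mm, with a saw slot. Origin mid underside, z up. The nose starts within 30 degrees of the holder's +x direction.
- straight_rest: The other wooden sawing rest, to be left alone: same fence, length and thickness, but parallel upright sides, 46 mm apart. Origin mid underside, +x away from the fence end. The two rests may lie in either of two places. (Around: a console 0.10 m high fills x 0.42-0.70, y 0.12-0.40 m; roof beams slope overhead, so swing the arm across drawn in, at x below 0.4 m.)

How it is judged:
By the outcome, as a careful person would: the job done as asked, in the order asked, and still so for the second after the job is handed in, with the robot touching nothing.
It also fails if it takes over 45 s, if anything falls off the work surface, if the arm or the gripper's body presses on something with over 40 N, if the wrist force passes 120 N, or if a joint passes its speed limit or range.

## Working session

There is one attempt and no reset: what is moved stays moved. The work goes in short steps, Python scripts to look and compute and a tool call to move; the robot and the scene stay as the last step left them, time stands still between calls to the robot, and variables do not carry over. Pictures are saved under pics/ and viewed, at most 10 in all, crops included, and the job is handed in when it is done.

```bash
ls; mkdir -p pics
```

Run:
```python
from station import bot
import cv2
s=bot.state();print(s)
for n in("scene","top"):
    d=bot.get_image(n);cv2.imwrite(f"pics/{n}0.png",d["frame"][:,:,::-1]);print(n,d["camera_matrix"],d["rvec"],d["tvec"])
```

```text
pics
station.py
{'time': 0.0, 'q': array([ 1.02601875e+00,  3.42762215e-01,  1.52502539e+00,  1.71866576e-05,
        1.27540113e+00, -1.46035390e-01]), 'joint_velocities': array([-1.75571455e-03,  1.16388245e-03, -1.36564599e-03, -1.04864001e-03,
       -8.82212313e-04, -2.86214287e-05]), 'joint_efforts': array([ 9.75683433e-04, -4.31236839e+01, -2.44223303e+01,  7.17844907e-02,
        5.60655305e-02, -1.33183858e-04]), 'tcp_pos': array([203.61249614, 483.46165386, 226.02154957]), 'tcp_rot': array([-6.22099057e-01, -3.07881460e+00,  2.34988880e-03]), 'contact_force': array([ 0.96509152,  0.14917393, -1.13012087]), 'wrist_torque': array([-0.04806717,  0.01912055,  0.0029836 ]), 'gripper_force': 0.0, 'finger_gap': 0.9933387929085643}
scene [[530.43426558   0.         319.30055599]
 [  0.         530.43426558 244.30111004]
 [  0.           0.           1.        ]] [ 1.90146641 -1.13870552  0.58615391] [-343.88599111  258.75848792  539.86308018]
top [[538.10893197   0.         318.64470473]
 [  0.         538.10893197 236.99204389]
 [  0.           0.           1.        ]] [ 2.13876554 -2.11284933  0.15653894] [-98.65647596 508.81399195 799.80603292]
```

View pics/scene0.png

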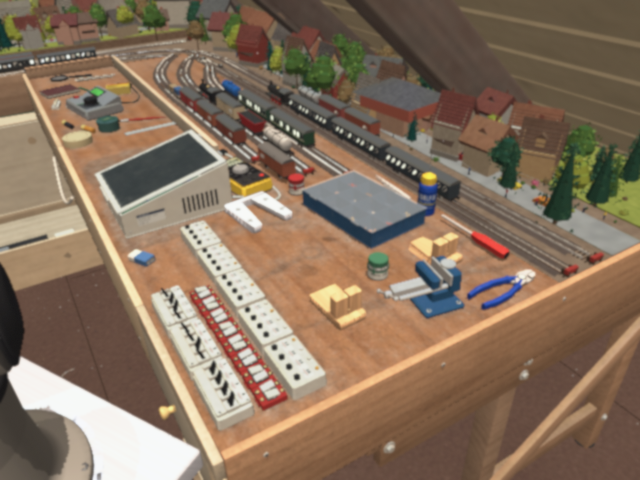

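View pics/top0.png

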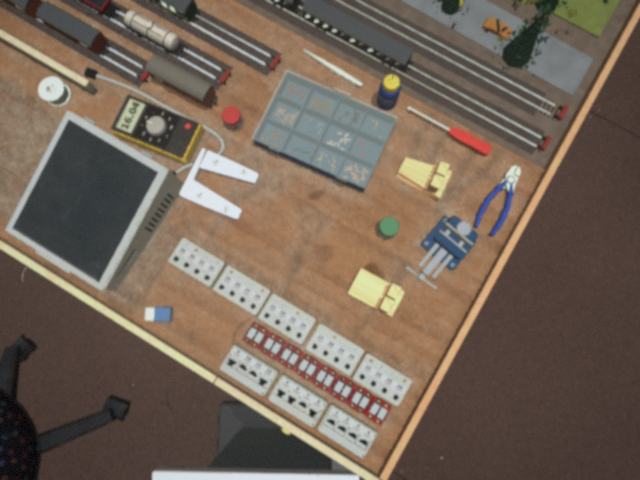

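The scene view shows the holder (white U) near px (260,210), and the rests near (338,305) and (435,247). In the top view the holder is at (215,182), opening to the lower right. The upper rest at (425,177) looks tapered, with its narrow end to the left, and the one at (375,292) looks parallel. I'll zoom in to confirm.

Run:
```python
import cv2,numpy as np
t=cv2.imread("pics/top0.png");s=cv2.imread("pics/scene0.png")
r=lambda i,x,y,w,h,k:cv2.resize(i[y:y+h,x:x+w],None,fx=k,fy=k,interpolation=cv2.INTER_CUBIC)
a=r(t,170,140,100,85,4);b=r(t,385,145,80,65,5);c=r(t,335,260,80,65,5)
d=r(s,215,180,100,62,4);e=r(s,400,225,80,52,5);f=r(s,300,275,80,52,5)
W=np.zeros((600,800,3),np.uint8)
k=lambda i:cv2.resize(i,(266,220))
W=np.vstack([np.hstack([k(a),k(b),k(c)]),np.hstack([k(d),k(e),k(f)])])
W=np.vstack([np.hstack([a[:325],b]),np.hstack([c[:270],f[:270]])]) if 0 else W
cv2.imwrite("pics/crop.png",W)
for n in "ts":
    I=t if n=="t" else s
    h=cv2.cvtColor(I,cv2.COLOR_BGR2HSV)
    for x,y in ([(425,177),(375,290),(440,180),(195,170),(225,210),(205,205)] if n=="t" else [(338,310),(435,250),(250,215),(270,205)]): print(n,x,y,h[y,x])
```

```text
t 425 177 [ 26  82 222]
t 375 290 [ 32  68 228]
t 440 180 [ 25  82 221]
t 195 170 [101   9 229]
t 225 210 [ 53  11 204]
t 205 205 [101   9 226]
s 338 310 [ 14 126 168]
s 435 250 [ 14 126 138]
s 250 215 [ 45   2 249]
s 270 205 [ 60   2 249]
```

View pics/crop.png

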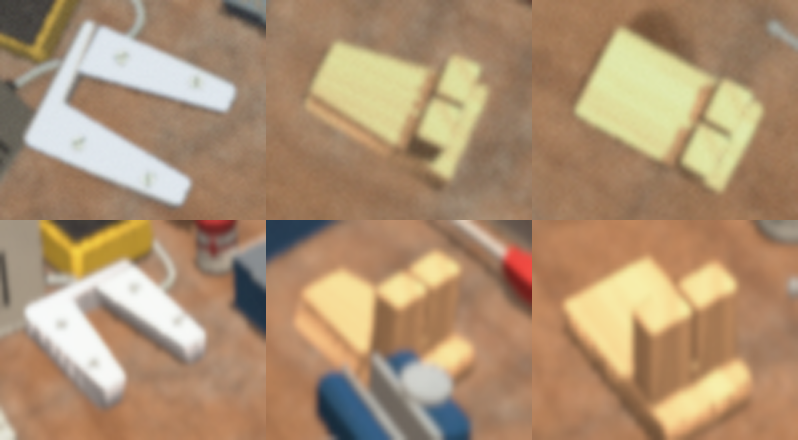

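The crop confirms it. The upper rest, top view (425,177) and scene view (435,247), has the tapering plate with its nose to the left. The other has parallel sides. Next I'll measure both views with contours.

Create h.py:
```python
import cv2,numpy as np
from station import bot
def cam(d):
    R=cv2.Rodrigues(np.array(d["rvec"],float))[0];return np.array(d["camera_matrix"]),R,np.array(d["tvec"],float).ravel()
def ray(c,p):
    K,R,t=c;o=-R.T@t;return o,R.T@np.linalg.solve(K,[p[0],p[1],1])
def onz(c,p,z):
    o,v=ray(c,p);return o+v*(z-o[2])/v[2]
def proj(c,X):
    K,R,t=c;return cv2.projectPoints(np.float64(X).reshape(-1,1,3),R,t,K,None)[0].reshape(-1,2)
def tri(c1,p1,c2,p2):
    o,v=ray(c1,p1);q,w=ray(c2,p2);v=v/np.linalg.norm(v);w=w/np.linalg.norm(w)
    k=np.linalg.lstsq(np.c_[v,-w],q-o,rcond=None)[0];a=o+k[0]*v;b=q+k[1]*w
    return (a+b)/2,np.linalg.norm(a-b)
def poly(I,lo,hi,roi,eps):
    x,y,w,h=roi;S=4
    J=cv2.resize(I[y:y+h,x:x+w],None,fx=S,fy=S,interpolation=cv2.INTER_CUBIC)
    m=cv2.inRange(cv2.cvtColor(J,cv2.COLOR_BGR2HSV),lo,hi)
    c=max(cv2.findContours(m,0,cv2.CHAIN_APPROX_NONE)[0],key=cv2.contourArea)
    p=cv2.approxPolyDP(c,eps*S,True).reshape(-1,2)
    return (p+.5)/S-.5+[x,y]
```

Run:
```python
from h import *
t=cv2.imread("pics/top0.png");s=cv2.imread("pics/scene0.png")
ct=cam(bot.get_image("top"));cs=cam(bot.get_image("scene"))
np.set_printoptions(precision=1,suppress=True)
def show(n,p,c,z): print(n);print(np.c_[p,[onz(c,q,z)[:2] for q in p]])
show("holder top z14",poly(t,(0,0,165),(180,35,255),(170,140,100,85),1.5),ct,14)
show("holder scene z14",poly(s,(0,0,175),(180,30,255),(215,180,85,60),1.5),cs,14)
show("taper top z12",poly(t,(18,55,170),(40,140,255),(385,145,80,65),1.3),ct,12)
show("taper top wide",poly(t,(15,55,135),(40,160,255),(385,145,80,65),1.3),ct,12)
for n,I,r in(("t",t,(385,145,80,65)),("s",s,(400,225,75,50))):
    x,y,w,h=r;cv2.imwrite(f"/tmp/{n}.png",cv2.resize(I[y:y+h,x:x+w],None,fx=8,fy=8,interpolation=cv2.INTER_CUBIC))
a=cv2.imread("/tmp/t.png");cv2.imwrite("pics/taper_t.png",a);cv2.imwrite("pics/taper_s.png",cv2.imread("/tmp/s.png"))
```

```text
holder top z14
[[219.1 139.6 677.9  76.8]
 [221.4 145.1 668.3  72.6]
 [218.9 152.1 656.1  76.2]
 [202.9 147.4 664.1 103.4]
 [200.1 149.1 661.1 107.8]
 [178.9 193.1 585.3 139.2]
 [187.4 199.6 574.5 124.5]
 [237.4 218.4 543.9  41. ]
 [241.4 210.9 556.5  34.9]
 [239.9 207.6 561.9  37.6]
 [194.1 178.9 609.8 115.2]
 [199.6 167.4 629.5 107.1]
 [253.6 182.9 603.8  16.4]
 [258.6 174.9 617.5   8.6]
 [256.9 171.6 623.   11.7]
 [219.6 154.1 652.6  74.8]
 [223.6 145.9 667.   68.8]
 [222.1 139.6 677.9  71.7]]
holder scene z14
[[291.4 212.4 618.9   6.6]
 [276.4 198.1 653.   61.4]
 [262.1 191.6 663.  101.5]
 [244.6 197.1 628.5 119.4]
 [233.4 195.6 623.6 142.9]
 [238.9 198.1 620.1 127. ]
 [223.4 205.1 583.9 137.1]
 [226.1 210.4 570.  120.1]
 [241.4 222.6 546.7  68.1]
 [243.6 221.4 552.1  67.1]
 [255.1 229.6 538.1  32.2]
 [259.6 227.6 547.3  28.9]
 [260.9 222.9 561.9  36.1]
 [246.1 206.9 598.   94.1]
 [244.6 202.4 611.1 107. ]
 [251.9 199.6 626.5 100.8]
 [285.4 217.9 596.8   5.9]
 [290.6 216.1 606.6   0.7]]
taper top z12
[[ 404.6  156.9  650.9 -232.4]
 [ 398.1  172.6  623.9 -221.3]
 [ 422.6  187.6  5
[... 2708 characters left out ...]
.1  589.9 -303.7]
 [ 444.6  192.1  591.5 -296.8]
 [ 448.1  189.4  596.2 -302.6]
 [ 446.6  186.4  601.2 -300.3]
 [ 452.1  175.9  619.1 -309.8]
 [ 453.1  169.6  629.7 -311.7]
 [ 449.9  167.9  632.7 -306.4]
 [ 450.6  163.1  640.8 -307.9]
 [ 443.1  158.6  648.4 -295.8]
 [ 443.4  160.1  645.8 -296.1]
 [ 435.9  161.1  644.  -283.7]
 [ 436.1  164.4  638.5 -284. ]
 [ 432.4  162.9  641.  -277.9]
 [ 430.9  159.9  646.1 -275.6]
 [ 430.9  162.1  642.2 -275.5]
 [ 427.6  160.9  644.4 -270.2]
 [ 431.1  156.6  651.7 -276.1]
 [ 425.4  155.9  652.9 -266.6]
 [ 420.9  159.4  646.8 -259.1]
 [ 414.1  156.9  651.1 -248. ]
 [ 417.6  154.9  654.5 -253.9]
 [ 415.4  152.6  658.4 -250.2]
 [ 412.6  156.9  651.  -245.6]]
```

View pics/taper_t.png

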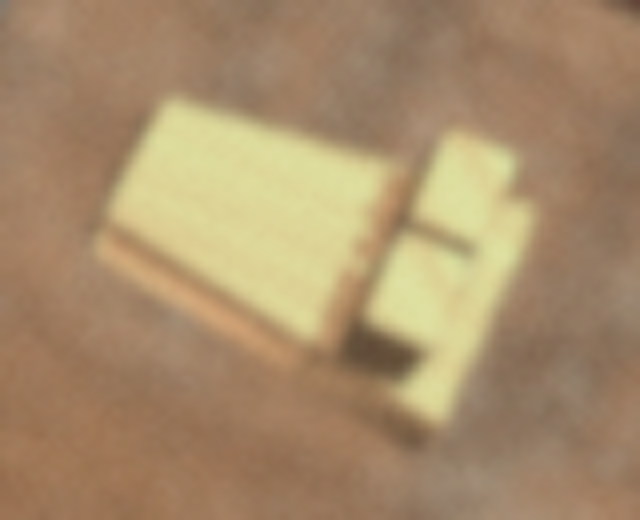

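View pics/taper_s.png

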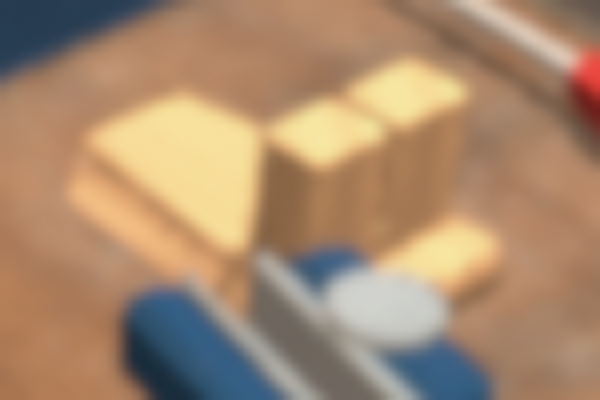

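In the top crop the nose corners are at crop px (170,97) and (105,222), and the fence top corners at (450,128), (520,152) and (365,308). In the scene crop these match (180,93), (85,145), (408,57), (470,92) and (268,132). I'll triangulate them along with the holder and nearby obstacles.

Run:
```python
from h import *
np.set_printoptions(precision=1,suppress=True)
ct=cam(bot.get_image("top"));cs=cam(bot.get_image("scene"))
T=lambda x,y:((x+.5)/8-.5+385,(y+.5)/8-.5+145); S=lambda x,y:((x+.5)/8-.5+400,(y+.5)/8-.5+225)
P=[]
M=[(40,14.5,12),(40,-14.5,12),(-14,22,45),(-30,22,45),(-14,-22,45)] # mirrored check below
for n,a,b in [("noseR",(170,97),(180,93)),("noseL",(105,222),(85,145)),("fFar+",(450,128),(408,57)),("fFar-",(520,152),(470,92)),("fNear+",(365,308),(268,132))]:
    X,e=tri(ct,T(*a),cs,S(*b));P.append(X);print(n,X,"miss %.1f"%e)
# model: far side (world +x) is rest's right (-y)
M=np.array([(40,-14.5,12),(40,14.5,12),(-14,-22,45),(-30,-22,45),(-14,22,45)]);P=np.array(P)
A=M[:,:2]-M[:,:2].mean(0);B=P[:,:2]-P[:,:2].mean(0);H=A.T@B
th=np.arctan2(H[0,1]-H[1,0],H[0,0]+H[1,1]);c,s_=np.cos(th),np.sin(th);R=np.array([[c,-s_],[s_,c]])
o=P[:,:2].mean(0)-R@M[:,:2].mean(0)
print("rest yaw",np.degrees(th),"origin",o,"fence centre",o+R@[-22,0]);print("resid",P[:,:2]-(M[:,:2]@R.T+o))
for n,a,b in [("consNear",(175,172),(228,185)),("consVentFar",(110,287),(125,210)),("viseKnob",(464,228),(449,265)),("vise left jaw top",(437,247),(432,258)),
  ("holder tip inner near",(239.9,207.6),(260.9,222.9)),("holder bar corner",(203,147.6),(262.1,191.6)),("holder bar corner2",(178.9,193.1),(223.4,205.1))]:
    X,e=tri(ct,a,cs,b);print(n,X,"miss %.1f"%e)
# holder from top view at z14: contour lines
t=cv2.imread("pics/top0.png")
p=poly(t,(0,0,165),(180,35,255),(170,140,100,85),0.1)
W=np.array([onz(ct,q,14)[:2] for q in p])
def line(a,b):
    a,b=np.array(a),np.array(b);d=(b-a)/np.linalg.norm(b-a);n=np.array([-d[1],d[0]]);u=(W-a)@d;L=np.linalg.norm(b-a)
    k=(abs((W-a)@n)<3)&(u>.1*L)&(u<.9*L);v=cv2.fitLine(np.float32(W[k]),cv2.DIST_HUBER,0,.01,.01).ravel();print(k.sum());return v[2:],v[:2]*np.sign(v[:2]@d)
p1,d1=line((609.8,115.2),(561.9,37.6));p2,d2=line((629.5,107.1),(603.8,16.4));pb,db=line((585.3,139.2),(661.1,107.8))
ax=-(d1+d2);ax/=np.linalg.norm(ax);n=np.array([-ax[1],ax[0]])
k=np.linalg.solve(np.c_[d1,-d2],p2-p1);apex=p1+k[0]*d1
print("angles",[np.degrees(np.arctan2(v[1],v[0])) for v in(-d1,-d2,ax,db)],"apex",apex)
u=(W-apex)@ax;w=(W-apex)@n
k=abs(w)<60;print("axial min/max",np.percentile(u,[0,1,3]),"bar",(pb-apex)@ax)
o=apex-121.5*ax;print("origin from apex",o,"seat",o-18.5*ax)
end=np.percentile(u,1);o2=apex+ax*((pb-apex)@ax+end)/2;print("origin from ends",o2,"seat",o2-18.5*ax, "fence at seat",o2-40.5*ax)
```

```text
noseR [ 651.3 -234.8   13. ] miss 1.3
noseL [ 625.6 -222.2   10.8] miss 3.2
fFar+ [ 634.8 -285.6   45.8] miss 1.9
fFar- [ 630.5 -299.8   43.9] miss 2.0
fNear+ [ 598.4 -268.6   43.8] miss 2.3
rest yaw 65.78738403821575 origin [ 622.3 -264.4] fence centre [ 613.3 -284.5]
resid [[-0.6 -0.9]
 [ 0.1 -0.2]
 [-1.9  0.6]
 [ 0.5  1. ]
 [ 1.9 -0.4]]
consNear [611.5 140.3  43.6] miss 3.7
consVentFar [427.1 220.9  62.1] miss 1.8
viseKnob [ 523.7 -315.5   60.4] miss 2.7
vise left jaw top [ 497.6 -283.4   75.8] miss 30.0
holder tip inner near [562.4  37.2  13.3] miss 1.2
holder bar corner [664.4 103.1  13. ] miss 0.9
holder bar corner2 [586.  139.3  12.4] miss 0.7
46
87
55
angles [np.float64(58.81200093289603), np.float64(74.50739284544183), np.float64(66.65969698739185), np.float64(-23.011727243706236)] apex [650.3 183.3]
axial min/max [-174.1 -173.8 -173.5] bar -65.3685453241402
origin from apex [602.2  71.7] seat [594.8  54.8]
origin from ends [602.9  73.5] seat [595.6  56.5] fence at seat [586.9  36.3]
```

The rest and holder are nearly parallel: rest yaw 65.8°, holder 66.7°. Heights check out at 12/45 and 13–14 mm. Next I'll work out the transfer in tool axes.

Create d.py:
```python
import sys;from h import *
from station import bot
s=bot.state();R=cv2.Rodrigues(s["tcp_rot"])[0]
np.set_printoptions(precision=2,suppress=True)
print("tcp",s["tcp_pos"],"yaw_y",np.degrees(np.arctan2(R[1,1],R[0,1])),"tilt",R[:,2],"q",s["q"],"t",s["time"])
for a in sys.argv[1:]:
    print(a,R.T@(np.array(list(map(float,a.split(','))))-s["tcp_pos"]))
```

```bash
python3 d.py 300,300,226 385,50,226 360,-180,226 613.3,-284.5,226
```

```text
tcp [203.81 483.73 226.53] yaw_y 67.15021122568358 tilt [-0. -0. -1.] q [ 1.03  0.34  1.52 -0.    1.28 -0.15] t 0.3
300,300,226 [-159.99 -131.96    0.57]
385,50,226 [-335.4  -329.33    0.64]
360,-180,226 [-401.67 -550.99    0.71]
613.3,-284.5,226 [-675.67 -548.93    0.71]
```

Careful with the scale: shifts go in shares of 1000 mm and turns go in shares of 90 degrees. That gives: -335 mm / 1000 = -0.335, -330 mm / 1000 = -0.33.

Emit:
steer_hand --ticks '[{"x":-0.04, "y":-0.033, "aperture":1}, {"x":-0.08, "y":-0.066, "aperture":1}, {"x":-0.12, "y":-0.099, "aperture":1}, {"x":-0.16, "y":-0.132, "aperture":1}, {"x":-0.195, "y":-0.171, "aperture":1}, {"x":-0.23, "y":-0.21, "aperture":1}, {"x":-0.265, "y":-0.25, "aperture":1}, {"x":-0.3, "y":-0.29, "aperture":1}, {"x":-0.335, "y":-0.33, "aperture":1}, {"x":-0.335, "y":-0.33, "aperture":1}]'

```text
time: 1.55
tcp_pos: [385.3, 46.8, 226.8]
tcp_rot: [0.631, 3.077, -0.001]
contact_force: [-1.0, 0.8, -0.0]
finger_gap: 1.003
gripper_force: 0.0
```

```bash
python3 d.py 385,50,226 360,-180,226 613.3,-284.5,226
```

```text
tcp [385.34  46.79 226.76] yaw_y 66.80504950609111 tilt [ 0. -0. -1.] q [-0.08  0.09  1.86 -0.    1.2  -1.24] t 1.55
385,50,226 [1.58 2.82 0.76]
360,-180,226 [ -66.03 -218.44    0.86]
613.3,-284.5,226 [-340.02 -214.73    1.05]
```

Scaled: -340 mm / 1000 = -0.34, -285 mm / 1000 = -0.285.

Emit:
steer_hand --ticks '[{"x":-0.016, "y":-0.055, "aperture":1}, {"x":-0.033, "y":-0.11, "aperture":1}, {"x":-0.05, "y":-0.164, "aperture":1}, {"x":-0.066, "y":-0.216, "aperture":1}, {"x":-0.12, "y":-0.216, "z":0.02, "aperture":1}, {"x":-0.175, "y":-0.216, "z":0.04, "aperture":1}, {"x":-0.23, "y":-0.216, "z":0.06, "aperture":1}, {"x":-0.285, "y":-0.216, "z":0.08, "aperture":1}, {"x":-0.34, "y":-0.216, "z":0.1, "aperture":1}, {"x":-0.34, "y":-0.216, "z":0.1, "aperture":1}]'

```text
time: 2.8
tcp_pos: [615.4, -279.7, 121.1]
tcp_rot: [-0.619, -3.074, -0.004]
contact_force: [-0.8, 0.7, -0.4]
finger_gap: 1.0
gripper_force: 0.0
```

```bash
python3 d.py 613.3,-284.5,126 613.3,-284.5,18
```

Run:
```python
from h import *
for n in("top","scene"):cv2.imwrite(f"pics/{n}1.png",bot.get_image(n)["frame"][:,:,::-1])
```

```text
tcp [ 615.38 -279.69  121.07] yaw_y 67.242994958703 tilt [-0.01  0.   -1.  ] q [-0.54  0.71  1.19  0.    1.25 -1.71] t 2.8
613.3,-284.5,126 [ 0.09 -5.24 -4.94]
613.3,-284.5,18 [ -0.63  -5.4  103.06]
```

View pics/scene1.png

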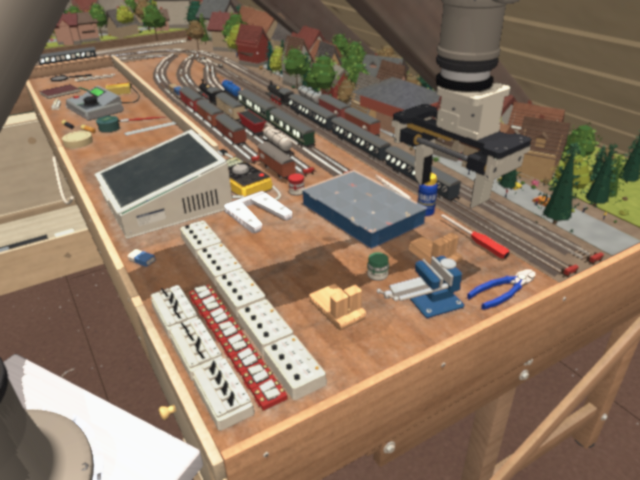

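The scene view shows the gripper straddling the tapered rest, with the fingers at px (425,165) and (480,195) either side of the fence and nothing in the way. Descending.

Scaled: 75 mm / 1000 = 0.075, 40 mm / 1000 = 0.04, 0.025 rad / 1.5708 = 0.0159.

Emit:
steer_hand --ticks '[{"y":-0.003, "z":0.04, "rz":0.0159, "aperture":1}, {"y":-0.005, "z":0.075, "rz":0.0159, "aperture":1}, {"y":-0.005, "z":0.075, "rz":0.0159, "aperture":1}, {"y":-0.005, "z":0.075, "rz":0.0159, "aperture":1}]'

```text
time: 3.4
tcp_pos: [612.8, -286.0, 54.6]
tcp_rot: [0.66, 3.068, -0.002]
contact_force: [-0.0, 0.7, 0.6]
finger_gap: 0.997
gripper_force: 0.0
```

```bash
python3 d.py 613.3,-284.5,18
```

```text
tcp [ 612.78 -286.04   54.56] yaw_y 65.73468195451727 tilt [ 0. -0. -1.] q [-0.55  0.77  1.27  0.    1.1  -1.7 ] t 3.4
613.3,-284.5,18 [ 0.29  1.63 36.56]
```

Scaled: 35 mm / 1000 = 0.035, 20 mm / 1000 = 0.02.

Emit:
steer_hand --ticks '[{"y":0.001, "z":0.02, "aperture":1}, {"y":0.001, "z":0.035, "aperture":1}, {"y":0.001, "z":0.035, "aperture":1}, {"y":0.001, "z":0.035, "aperture":1}]'

```text
time: 3.9
tcp_pos: [612.4, -285.2, 16.6]
tcp_rot: [0.661, 3.071, 0.0]
contact_force: [-0.5, -0.2, 0.4]
finger_gap: 0.999
gripper_force: 0.0
```

```bash
python3 d.py 613.3,-284.5,18
```

```text
tcp [ 612.45 -285.19   16.62] yaw_y 65.71663289366379 tilt [ 0.  0. -1.] q [-0.55  0.82  1.29  0.    1.03 -1.7 ] t 3.9
613.3,-284.5,18 [-0.49  0.98 -1.38]
```

Scaled: -1 mm / 1000 = -0.001.

Emit:
steer_hand --ticks '[{"z":-0.001, "aperture":0}, {"z":-0.001, "aperture":0}, {"z":-0.001, "aperture":0}, {"z":-0.001, "aperture":0}, {"z":-0.001, "aperture":0}, {"z":-0.001, "aperture":0}, {"z":-0.001, "aperture":0}, {"z":-0.001, "aperture":0}]'

```text
time: 4.9
tcp_pos: [612.4, -285.1, 17.7]
tcp_rot: [0.661, 3.071, 0.0]
contact_force: [-0.2, 0.3, -0.2]
finger_gap: 0.181
gripper_force: 0.2
```

```bash
python3 d.py
```

```text
tcp [ 612.35 -285.07   17.68] yaw_y 65.71727957613584 tilt [ 0.  0. -1.] q [-0.55  0.82  1.29  0.    1.03 -1.7 ] t 4.9
```

Scaled: -110 mm / 1000 = -0.11, -60 mm / 1000 = -0.06.

Emit:
steer_hand --ticks '[{"z":-0.001, "aperture":0}, {"z":-0.001, "aperture":0}, {"z":-0.02, "aperture":0}, {"z":-0.06, "aperture":0}, {"z":-0.11, "aperture":0}, {"z":-0.11, "aperture":0}]'

```text
time: 5.65
tcp_pos: [614.9, -286.7, 134.6]
tcp_rot: [0.658, 3.061, -0.006]
contact_force: [0.3, -0.3, -1.3]
finger_gap: 0.175
gripper_force: 30.0
```

```bash
python3 d.py 380,-190,127 380,-20,127 552.7,-44.2,127
```

Run:
```python
from h import *
for n in("top","scene"):
    d=bot.get_image(n);cv2.imwrite(f"pics/{n}2.png",d["frame"][:,:,::-1])
    print(n,proj(cam(d),[(552.7,-44.2,0),(545.6,-60,0),(527,-105,80)]))
```

```text
tcp [ 614.94 -286.67  134.57] yaw_y 65.72070715965636 tilt [ 0.01 -0.01 -1.  ] q [-0.55  0.69  1.19  0.    1.25 -1.7 ] t 5.65
380,-190,127 [253.98  -8.48   4.73]
380,-20,127 [323.87 146.49   3.74]
552.7,-44.2,127 [156.51 195.44   5.55]
top [[290.30157773 215.37595676]
 [299.75846129 219.67917733]
 [326.71270502 221.61822189]]
scene [[296.92339337 243.03408305]
 [302.70699786 247.36310593]
 [319.50340377 218.25955132]]
```

View pics/scene2.png

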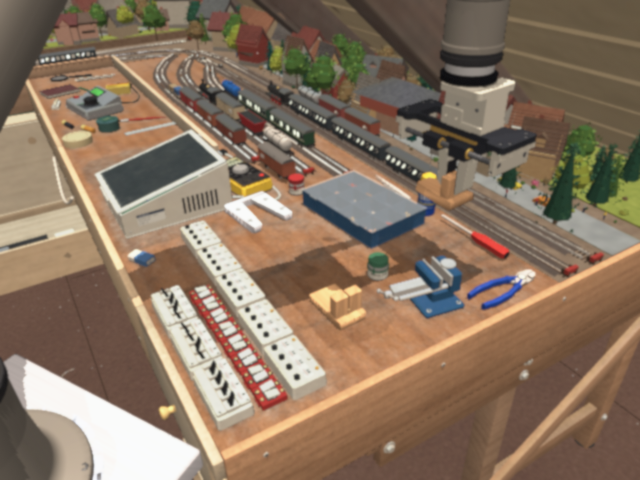

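The scene view shows the tapered rest held level at px (445,185). The landing spot near (297,243) is bare worktop. Swinging over drawn in.

Scaled: 324 mm / 1000 = 0.324, 254 mm / 1000 = 0.254.

Emit:
steer_hand --ticks '[{"x":0.05, "y":-0.002, "aperture":0}, {"x":0.102, "y":-0.004, "aperture":0}, {"x":0.154, "y":-0.006, "aperture":0}, {"x":0.205, "y":-0.008, "aperture":0}, {"x":0.254, "y":-0.008, "aperture":0}, {"x":0.278, "y":0.043, "aperture":0}, {"x":0.301, "y":0.095, "aperture":0}, {"x":0.324, "y":0.146, "aperture":0}, {"x":0.324, "y":0.146, "aperture":0}, {"x":0.324, "y":0.146, "aperture":0}]'

```text
time: 7.0
tcp_pos: [376.7, -18.8, 127.3]
tcp_rot: [-0.659, -3.071, 0.0]
contact_force: [0.7, -0.2, -0.6]
finger_gap: 0.175
gripper_force: 30.0
```

```bash
python3 d.py 552.7,-44.2,70 552.7,-44.2,22
```

```text
tcp [376.75 -18.78 127.32] yaw_y 65.78777652216655 tilt [-0.  0. -1.] q [-0.25  0.2   2.04 -0.    0.9  -1.4 ] t 7.0
552.7,-44.2,70 [-170.96   49.     57.14]
552.7,-44.2,22 [-171.     49.02  105.14]
```

Scaled: -171 mm / 1000 = -0.171, -114 mm / 1000 = -0.114, -0.018 rad / 1.5708 = -0.0115.

Emit:
steer_hand --ticks '[{"x":-0.057, "y":0.016, "z":0.005, "rz":-0.0115, "aperture":0}, {"x":-0.114, "y":0.032, "z":0.02, "rz":-0.0115, "aperture":0}, {"x":-0.171, "y":0.049, "z":0.045, "rz":-0.0115, "aperture":0}, {"x":-0.171, "y":0.049, "z":0.07, "rz":-0.0115, "aperture":0}, {"x":-0.171, "y":0.049, "z":0.09, "rz":-0.0115, "aperture":0}, {"x":-0.171, "y":0.049, "z":0.09, "rz":-0.0115, "aperture":0}, {"x":-0.171, "y":0.049, "z":0.09, "rz":-0.0115, "aperture":0}]'

```text
time: 7.88
tcp_pos: [553.4, -45.6, 38.2]
tcp_rot: [0.635, 3.076, 0.0]
contact_force: [0.5, -0.6, -0.7]
finger_gap: 0.174
gripper_force: 30.0
```

```bash
python3 d.py 552.7,-44.2,18
```

Run:
```python
from h import *
W=[]
for n,r in(("top",(170,140,200,150)),("scene",(210,160,200,150))):
    d=bot.get_image(n);I=d["frame"][:,:,::-1];x,y,w,h=r
    W.append(cv2.resize(I[y:y+h,x:x+w],None,fx=2,fy=2,interpolation=cv2.INTER_CUBIC))
cv2.imwrite("pics/c3.png",np.hstack(W))
```

```text
tcp [553.38 -45.64  38.21] yaw_y 66.65764319837733 tilt [ 0. -0. -1.] q [-0.22  0.61  1.66  0.    0.87 -1.38] t 7.875
552.7,-44.2,18 [ 1.21  1.05 20.2 ]
```

View pics/c3.png

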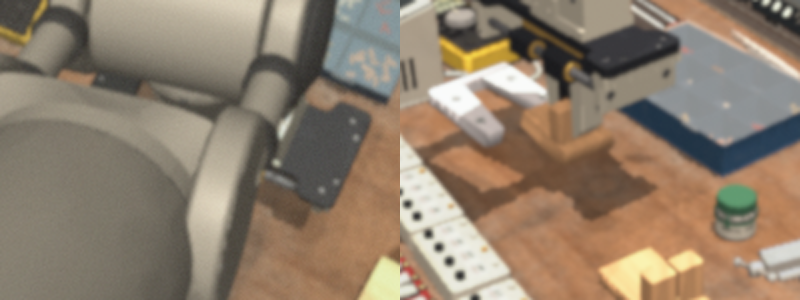

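The top view is blocked by the arm. The scene view shows the rest at crop px (570,130), just before the mouth, with its nose pointing between the rails. Lowering onto the worktop.

Emit:
steer_hand --ticks '[{"x":0.001, "y":0.001, "z":0.01, "aperture":0}, {"x":0.001, "y":0.001, "z":0.017, "aperture":0}, {"x":0.001, "y":0.001, "z":0.02, "aperture":0}, {"x":0.001, "y":0.001, "z":0.0205, "aperture":0}, {"x":0.001, "y":0.001, "z":0.0205, "aperture":0}]'

```text
time: 8.6
tcp_pos: [552.0, -42.9, 17.6]
tcp_rot: [-0.632, -3.076, -0.0]
contact_force: [-3.8, -0.4, 6.0]
finger_gap: 0.174
gripper_force: 30.0
```

```bash
python3 d.py
```

```text
tcp [552.04 -42.9   17.65] yaw_y 66.76570670892235 tilt [-0.  0. -1.] q [-0.22  0.64  1.68  0.    0.82 -1.38] t 8.6
```

The rest is flat on the worktop at 6 N, with the lateral error about 1 mm. Sliding in.

Scaled: 76 mm / 1000 = 0.076, 74 mm / 1000 = 0.074.

Emit:
steer_hand --ticks '[{"y":0.012, "aperture":0}, {"y":0.026, "aperture":0}, {"y":0.04, "aperture":0}, {"y":0.054, "aperture":0}, {"y":0.066, "aperture":0}, {"y":0.074, "aperture":0}, {"y":0.076, "aperture":0}, {"y":0.076, "aperture":0}]'

```text
time: 9.6
tcp_pos: [583.2, 27.7, 17.6]
tcp_rot: [0.631, 3.076, 0.0]
contact_force: [-0.9, -0.6, 5.5]
finger_gap: 0.169
gripper_force: 30.0
```

```bash
python3 d.py 586.6,35.4,17.6
```

```text
tcp [583.24  27.71  17.62] yaw_y 66.80498575879604 tilt [ 0.  0. -1.] q [-0.08  0.68  1.59  0.    0.87 -1.25] t 9.6
586.6,35.4,17.6 [-0.06  8.4   0.02]
```

Scaled: 9 mm / 1000 = 0.009, 8 mm / 1000 = 0.008.

Emit:
steer_hand --ticks '[{"y":0.003, "aperture":0}, {"y":0.006, "aperture":0}, {"y":0.008, "aperture":0}, {"y":0.009, "aperture":0}, {"y":0.009, "aperture":0}]'

```text
time: 10.22
tcp_pos: [586.6, 35.5, 17.6]
tcp_rot: [0.632, 3.076, -0.0]
contact_force: [-0.3, -2.0, 5.2]
finger_gap: 0.169
gripper_force: 30.0
```

```bash
python3 d.py 586.6,35.4,17.6
```

```text
tcp [586.64  35.49  17.64] yaw_y 66.7976707944268 tilt [ 0. -0. -1.] q [-0.07  0.69  1.58 -0.    0.87 -1.24] t 10.225
586.6,35.4,17.6 [ 0.01 -0.1   0.04]
```

Scaled: 3 mm / 1000 = 0.003, 2 mm / 1000 = 0.002.

Emit:
steer_hand --ticks '[{"y":0.001, "aperture":0}, {"y":0.002, "aperture":0}, {"y":0.003, "aperture":0}, {"y":0.003, "aperture":0}]'

```text
time: 10.72
tcp_pos: [587.4, 37.1, 17.6]
tcp_rot: [0.632, 3.077, -0.003]
contact_force: [-3.3, -8.4, 7.1]
finger_gap: 0.172
gripper_force: 30.0
```

Emit:
steer_hand --ticks '[{"y":0.001, "aperture":0}, {"y":0.002, "aperture":0}, {"y":0.002, "aperture":0}]'

```text
time: 11.1
tcp_pos: [587.4, 37.2, 17.7]
tcp_rot: [-0.632, -3.076, 0.007]
contact_force: [-6.0, -16.9, 9.6]
finger_gap: 0.172
gripper_force: 30.0
```

The rest has met the rails 1–2 mm past the seat estimate, and the force lies along the holder axis. Pushing firmly.

Scaled: 6 mm / 1000 = 0.006, 4 mm / 1000 = 0.004.

Emit:
steer_hand --ticks '[{"y":0.002, "aperture":0}, {"y":0.004, "aperture":0}, {"y":0.006, "aperture":0}, {"y":0.006, "aperture":0}]'

```text
time: 11.6
tcp_pos: [587.4, 37.3, 17.6]
tcp_rot: [-0.63, -3.072, 0.019]
contact_force: [-16.6, -40.2, 15.8]
finger_gap: 0.175
gripper_force: 30.0
```

```bash
python3 d.py
```

```text
tcp [587.37  37.34  17.59] yaw_y 66.82520917880787 tilt [-0.01 -0.01 -1.  ] q [-0.06  0.69  1.57 -0.01  0.89 -1.22] t 11.6
```

Scaled: 5 mm / 1000 = 0.005, 4 mm / 1000 = 0.004.

Emit:
steer_hand --ticks '[{"y":0.002, "aperture":0}, {"y":0.004, "aperture":0}, {"y":0.005, "aperture":0}, {"y":0.005, "aperture":0}]'

```text
time: 12.1
tcp_pos: [587.7, 38.3, 17.5]
tcp_rot: [-0.629, -3.069, 0.028]
contact_force: [-21.7, -56.0, 19.6]
finger_gap: 0.193
gripper_force: 30.0
```

```bash
python3 d.py
```

```text
tcp [587.73  38.29  17.52] yaw_y 66.848727612292 tilt [-0.01 -0.02 -1.  ] q [-0.06  0.69  1.56 -0.02  0.9  -1.21] t 12.1
```

About 60 N along the axis and wedged. Relaxing the push while still holding forward slightly, then opening.

Scaled: -11 mm / 1000 = -0.011, -8 mm / 1000 = -0.008.

Emit:
steer_hand --ticks '[{"y":-0.004, "aperture":0}, {"y":-0.008, "aperture":0}, {"y":-0.011, "aperture":0}, {"y":-0.011, "z":-0.001, "aperture":0}]'

```text
time: 12.6
tcp_pos: [587.4, 37.3, 17.6]
tcp_rot: [-0.632, -3.076, 0.006]
contact_force: [-3.0, -14.6, -5.3]
finger_gap: 0.172
gripper_force: 30.0
```

```bash
python3 d.py
```

```text
tcp [587.39  37.27  17.64] yaw_y 66.76489308096323 tilt [-0. -0. -1.] q [-0.06  0.69  1.57 -0.    0.88 -1.23] t 12.6
```

Scaled: -3 mm / 1000 = -0.003, -2 mm / 1000 = -0.002.

Emit:
steer_hand --ticks '[{"y":-0.002, "z":0.001, "aperture":0.1}, {"y":-0.003, "z":0.001, "aperture":0.5}, {"y":-0.003, "aperture":0.8}, {"y":-0.003, "aperture":0.8}, {"y":-0.003, "aperture":0.8}, {"y":-0.003, "aperture":0.8}, {"y":-0.003, "aperture":0.8}]'

```text
time: 13.48
tcp_pos: [586.9, 36.8, 18.2]
tcp_rot: [-0.633, -3.077, -0.0]
contact_force: [0.1, 0.3, -0.3]
finger_gap: 0.771
gripper_force: 0.0
```

```bash
python3 d.py
```

```text
tcp [586.87  36.84  18.19] yaw_y 66.74963561618075 tilt [-0.  0. -1.] q [-0.07  0.69  1.58  0.    0.88 -1.23] t 13.475
```

Scaled: 190 mm / 1000 = 0.19, -160 mm / 1000 = -0.16.

Emit:
steer_hand --ticks '[{"z":-0.015, "aperture":0.8}, {"z":-0.045, "aperture":0.8}, {"z":-0.09, "aperture":0.8}, {"z":-0.13, "aperture":0.8}, {"x":0.05, "y":-0.022, "z":-0.13, "aperture":0.8}, {"x":0.102, "y":-0.044, "z":-0.13, "aperture":0.8}, {"x":0.154, "y":-0.066, "z":-0.13, "aperture":0.8}, {"x":0.19, "y":-0.11, "z":-0.13, "aperture":0.8}, {"x":0.19, "y":-0.16, "z":-0.13, "aperture":0.8}, {"x":0.19, "y":-0.16, "z":-0.13, "aperture":0.8}]'

```text
time: 14.72
tcp_pos: [348.4, -37.3, 149.4]
tcp_rot: [0.64, 3.073, -0.001]
contact_force: [0.1, 0.3, -0.0]
finger_gap: 0.802
gripper_force: 0.0
```

```bash
python3 d.py
```

Run:
```python
from h import *
W=[]
for n,r in(("top",(160,130,100,100)),("scene",(210,170,100,100))):
    d=bot.get_image(n);I=d["frame"][:,:,::-1];x,y,w,h=r;cv2.imwrite(f"pics/{n}4.png",I)
    W.append(cv2.resize(I[y:y+h,x:x+w],None,fx=4,fy=4,interpolation=cv2.INTER_CUBIC))
cv2.imwrite("pics/c4.png",np.hstack(W))
```

```text
tcp [348.43 -37.27 149.38] yaw_y 66.482522948111 tilt [ 0. -0. -1.] q [-0.33  0.12  2.07 -0.    0.95 -1.49] t 14.725
```

View pics/c4.png

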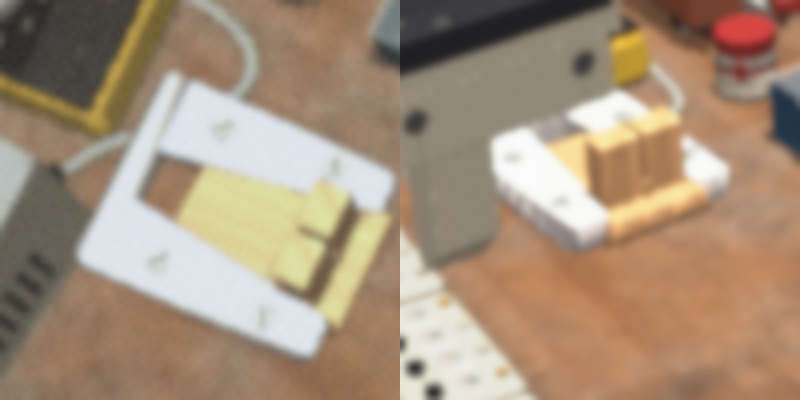

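The picture shows the rest seated flat and square between the rails. Its nose, crop px (190,195), is short of the cross bar and its tail, (355,270), is just out of the mouth. The gripper is clear. Handing in.

```bash
python3 -c "
from station import bot
print(bot.finish_job())"
```

```text
the job is handed in; nothing more can be done
None
```

The tapered rest is wedged in the holder, narrow end first, after a push of about 60 N and has been released; the parallel-sided rest was not touched, and the job was handed in at about 15 s, with no verdict shown.

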